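Find the live gib with the feeler

TASK

One of the three gaps in the tilted brass valve body still has a live spring gib and drags firmly on the feeler; in the other two the springs are tired and it slides almost freely. Lift the orange-handled feeler out of its stand, slide its blade into the gaps to feel which one drags, and leave it pushed fully home, shoulder against the brass, and released in that gap. Do not ram it, and leave the spool, gauge block, lap and magnifier undisturbed.

Things in the scene. Friction and masses are not known exactly. Their poses are not given: they have to be found in the camera images.
- feeler: Loose feeler, about 90 g. Steel blade 5 mm thick (y), 16 wide (x), 38 long, half-round tip, under an orange flat-sided handle 14 mm thick (y), 26 wide (x), 52 tall. Origin at the shoulder (centre of the handle's underside); +z up the handle, blade along -z. Same after a half turn about z. At first it stands upright in the stand, shoulder on the stand's top.
- stand: Fixed grey feeler stand, a block 60 x 50 mm on a 75 x 65 mm foot, top 60 mm above the bench, with an upright slot 20 mm (x) by 9 mm (y) in which the feeler stands. Origin at the centre of its underside.
- valve: Fixed brass valve body, 50 (x) by 130 (y) by 50 mm (z), on an iron angle plate; its top face leans 35 degrees towards the robot. Origin at the centre of that face, 85 mm above the bench; +z is its outward normal (up and towards the robot), y runs along the row of three gaps, 40 mm apart. Fully home, the feeler's shoulder rests on the face; the live gib holds the blade up to 1.5 mm towards -y.
- gap0 (a point): Centre of the mouth of the first (valve y = -40 mm) gap, in the plane of the top face: a straight slot 8 mm (valve y) by 22 mm (x), 46 mm deep along valve -z. A spring gib on its +y side slopes in from 10 mm down and leaves 3.5 mm from 24 mm down; the blade pushes it aside.
- gap1 (a point): Centre of the mouth of the middle (valve y = 0) gap, in the plane of the top face: a straight slot 8 mm (valve y) by 22 mm (x), 46 mm deep along valve -z. A spring gib on its +y side slopes in from 10 mm down and leaves 3.5 mm from 24 mm down; the blade pushes it aside. Past the slope a live gib pushes the blade to -y with 5 to 10 N and drags on it with 3 to 6 N; a tired one under 1 N.
- gap2 (a point): Centre of the mouth of the third (valve y = +40 mm) gap, in the plane of the top face: a straight slot 8 mm (valve y) by 22 mm (x), 46 mm deep along valve -z. A spring gib on its +y side slopes in from 10 mm down and leaves 3.5 mm from 24 mm down; the blade pushes it aside. Which of the three is live changes from run to run; they look alike.
- spool: Bystander: bright steel valve spool with three lands, 26 mm across, 80 mm tall, loose, standing on end. Origin at the centre of its underside.
- gauge_block: Bystander: white ceramic gauge block 35 x 60 x 9 mm, loose, lying flat. Origin at the centre of its underside.
- lap: Bystander: grey cast-iron lapping disc 110 mm across, 30 mm high, loose. Origin at the centre of its underside.
- lens (a point): Bystander: centre of the round magnifier, ring 134 mm across, 18 mm high, about 345 mm above the bench beyond the valve body, on an aluminium swing arm pivoting on a post at the far left; it swings level if pushed.

How it is judged (in metres and radians):
On the way, in this order (a step that is already met when the one before it is completed fails the run):
1. the feeler is lifted clear of the stand (z of feeler in the frame of stand above 0.11 m), for 0.1 s.
2. the blade is slid at least 15 mm into one of the gaps while held (x of feeler in the frame of valve between -0.008 and 0.008 m and y of feeler in the frame of valve between -0.05 and 0.05 m and z of feeler in the frame of valve below 0.023 m and angle between the z axis of feeler and the z axis of valve, either way round below 0.2 rad and contact force between feeler and the fingers above 1 N), for 0.1 s.
At the end, for the whole second after the job is handed in: The feeler stands released and at rest in the live gap, shoulder within 3 mm of the brass top face, its z axis within 0.15 rad of the valve body's, and the gib presses the blade on the brass with more than 3 N (in a tired gap it is well under that) (x of feeler in the frame of valve between -0.008 and 0.008 m and y of feeler in the frame of valve between -0.05 and 0.05 m and z of feeler in the frame of valve between -0.003 and 0.003 m and angle between the z axis of feeler and the z axis of valve, either way round below 0.15 rad and contact force between feeler and valve above 3 N and contact force between feeler and the fingers below 0.1 N and linear speed of feeler below 0.01 m/s); the robot touches nothing.
It fails at once if the spool is moved more than 15 mm (distance of spool from where it was at the start of the episode above 0.015 m).
It fails at once if the gauge block is moved more than 15 mm (distance of gauge_block from where it was at the start of the episode above 0.015 m).
It fails at once if the lap is moved more than 15 mm (distance of lap from where it was at the start of the episode above 0.015 m).
It fails at once if the magnifier is knocked more than 30 mm aside (distance of lens from where it was at the start of the episode above 0.03 m).
It fails at once if the feeler is rammed against the valve body with more than 150 N in all its contacts (contact force between feeler and valve above 150 N).
It also fails if it takes over 58 s, if anything falls off the work surface, if the arm or the gripper's body presses on something with over 40 N, if the wrist force passes 120 N, or if a joint passes its speed limit or range.

ROBOT

A 6-joint arm with a two-finger parallel gripper is mounted at the origin on the work surface. World frame = base frame: x ahead of the robot, y to its left, z up, the work surface at z = 0. Lengths are in m, angles in degrees, forces in N, time in s.
With the tool pointing down it reaches from about 0.35 to 0.875 m from the base axis. Payload 15.5 kg.
Tool frame: the origin (TCP) lies between the finger pads; the fingertips stand 8 mm ahead of it and the grasp point (between the pads) lies 11 mm behind it; z points along the fingers, y is the line along which they close (so a half turn about z gives the same grasp; the last joint's range is limited). The gripper opens to 85 mm and grips with 20 to 120 N. Pads are 22 mm wide; open, the fingers measure 114 mm over their backs; the gripper's body (76 mm by 85 mm) begins 54 mm behind the grasp point. The pads swing forward as they close: fully open they stand 13 mm farther back than shut.
Start: joints at [62.023, 28.281, 77.091, -0, 74.628, -5.472], TCP at [0.239, 0.577, 0.239] pointing down, gripper open.
Joint ranges: [-166.48, 166.48], [-47.26, 123.95], [12.59, 153.08], [-70.14, 250.14], [6.76, 159.57], [-176.63, 176.63]. Speed limits (degrees/s): [108.29, 108.29, 147.25, 172.46, 172.46, 172.46].

INTERFACE

Orientations are given as [roll, pitch, yaw] about the fixed x, y, z axes, in that order (R = Rz(yaw) Ry(pitch) Rx(roll)).
In Python, from rig import bot, eyes gives the robot as it stands.
- The arm moves only by the shell command python3 -m crank 'ROWS'. ROWS is JSON, a list of rows, each a list of 7 numbers: the shift along the tool's x, y, z each as a share of 0.04 m, from -1 to 1, then the turn, a rotation vector about the tool's x, y, z each as a share of 90 degrees, from -1 to 1, then the finger opening in mm, from 0 to 85.4. A call has 1 to 12 rows; each row shifts and turns the commanded pose from where the row before left it, along the tool's axes as they then stand; what a row does not reach is not made up. A row lasts 1/8 s, in which the tool goes at most 62.5 mm and 10.7 degrees, less where a joint would pass 70% of its speed; a pose out of reach is approached as far as the arm can. A call with a number of a shift or a turn outside -1 to 1 is refused whole. A call with a gripper value outside its range is refused whole. The fingers move at their own pace and stop on an object; the grip force is fixed at half the most. Time passes only in rows, so rows that do not move let the fingers close. It gives the time, the measured TCP pose, the force, the opening and the grip force at its end, in the units of the state.
- bot.get_obs(): the state, without advancing time (a new reading comes with each control period).
- eyes.camera(name): name is "side" or "top" or "wrist"; returns a dict with "pixels" (480x640x3 uint8, red, green, blue), "camera_matrix" (3x3 intrinsics, pixels), "xyz" and "rotation" of the camera in the world. Camera axes: x right, y down, z forward; pixel columns grow to the right and rows downward; lengths in m; the calibration is good to about 2 mm. A picture is of the moment at which its call begins. There is no depth.
- bot.sign_off(): hands the job in; it is judged then, once.
The state is a dict: "clock": time; "qpos": joint angles; "joint_vel": joint speeds; "effort": joint torques, N m; "tcp_pos": TCP position; "ee_rot": TCP orientation; "contact_force": force on the tool from outside, world axes, zero at the start; "torque": the same for the moment, N m; "opening": opening from 0.0 (shut) to 1.0 (fully open); "grip_force": force on a finger pad.
Only numpy, scipy, OpenCV 4.12 (cv2) and the standard library are available. Lean on these libraries where they do the work, as an engineer would, in place of code of your own. Each camera call takes 0.05 s, during which the arm holds its last target. There are 200 camera calls.

## Working session

There is one attempt and no reset: what is moved stays moved. The work goes in short steps, Python scripts to look and compute and a shell command to move; the robot and the scene stay as the last step left them, time stands still between calls to the robot, and variables do not carry over. Pictures are saved under pics/ and viewed, at most 10 in all, crops included, and the job is handed in when it is done.

```bash
ls; mkdir -p pics; python3 - <<'E'
from rig import bot,eyes
import cv2,numpy as np
print(bot.get_obs())
for n in("side","top"):
    c=eyes.camera(n);cv2.imwrite(f"pics/{n}0.png",c["pixels"][:,:,::-1]);np.savez(f"pics/{n}0.npz",**c)
    print(n,c["camera_matrix"].tolist(),np.round(c["xyz"],3),np.round(c["rotation"],3).tolist())
E
```

```text
pics
{'clock': 0.0, 'qpos': array([ 6.20234249e+01,  2.83141889e+01,  7.71276733e+01,  2.31873604e-06,
        7.46301404e+01, -5.47233068e+00]), 'joint_vel': array([ 0.02379866, -0.03840421, -0.02107291, -0.17230018, -0.03019769,
        0.00741721]), 'effort': array([ 2.82059271e-03, -8.82155371e+01, -3.83872569e+01,  7.23565199e-05,
        1.00240236e-02,  1.97078901e-05]), 'tcp_pos': array([0.23905131, 0.57708287, 0.2387046 ]), 'ee_rot': array([-1.79928326e+02, -6.86874980e-03,  1.57495751e+02]), 'contact_force': array([-0.01441794,  0.46154292, -0.32646537]), 'torque': array([-0.01540701,  0.0347752 ,  0.02906578]), 'grip_force': 0.0, 'opening': 1.0003163239498623}
side [[467.3361306190575, 0.0, 321.8838883994174], [0.0, 467.3361306190575, 239.1983988688573], [0.0, 0.0, 1.0]] [ 0.345 -0.644  1.021] [-139.0, 0.327, -17.75]
top [[488.08216266250105, 0.0, 310.9675366610445], [0.0, 488.08216266250105, 235.44854113279715], [0.0, 0.0, 1.0]] [0.495 0.035 1.274] [-175.438, 0.239, -91.337]
```

View pics/side0.png

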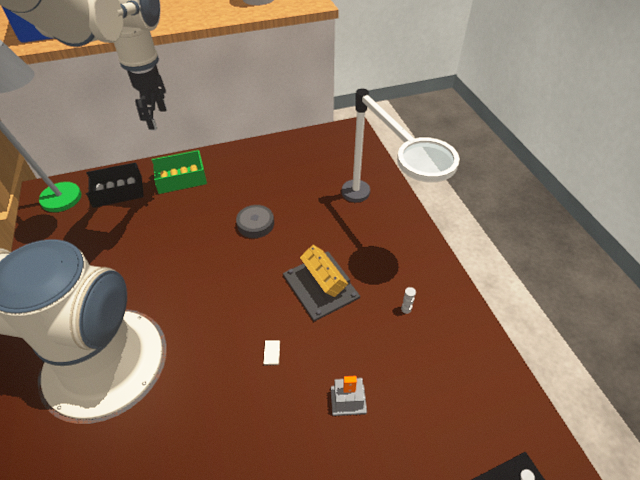

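View pics/top0.png

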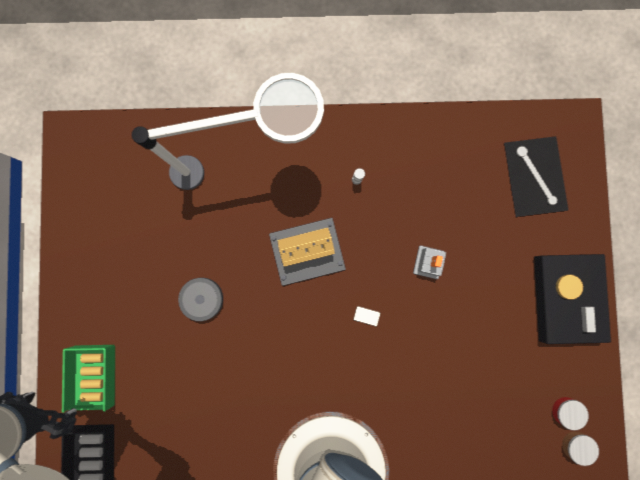

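The side view shows the valve at (323,272), the orange handle at (350,384) and the lens at (428,158). The top view shows the handle at (437,262), the valve at (306,246), the lap at (200,300), the gauge block at (367,316), the spool at (358,176) and the lens at (288,107).

```bash
cat > h.py <<'E'
import numpy as np,cv2
from scipy.spatial.transform import Rotation as Ro
def Rm(r): return Ro.from_euler('xyz',r,degrees=True).as_matrix()
def ray(c,p):
    d=Rm(c["rotation"])@np.linalg.solve(c["camera_matrix"],[p[0],p[1],1]);return np.array(c["xyz"]),d/np.linalg.norm(d)
def plane(c,p,z):
    o,d=ray(c,p);return o+d*(z-o[2])/d[2]
def tri(*cps):
    A=0;b=0;L=[ray(c,p) for c,p in cps]
    for o,d in L:
        P=np.eye(3)-np.outer(d,d);A=A+P;b=b+P@o
    x=np.linalg.solve(A,b);return x,[float(np.linalg.norm(np.cross(x-o,d))) for o,d in L]
def proj(c,X):
    q=c["camera_matrix"]@(Rm(c["rotation"]).T@(np.array(X)-c["xyz"]));return q[:2]/q[2]
def mask(c,lo,hi):
    h=cv2.cvtColor(c["pixels"],cv2.COLOR_RGB2HSV);return cv2.inRange(h,lo,hi)
def blobs(m,a=15):
    n,l,s,ce=cv2.connectedComponentsWithStats(m);return [(l==i,s[i],ce[i]) for i in range(1,n) if s[i][4]>=a]
E
python3 - <<'E'
from h import *
S=dict(np.load("pics/side0.npz"));T=dict(np.load("pics/top0.npz"))
for n,c in(("S",S),("T",T)):
    for nm,lo,hi in(("orange",(5,200,150),(17,255,255)),("brass",(17,120,110),(30,255,255))):
        for m,s,ce in blobs(mask(c,lo,hi),20):
            pts=np.argwhere(m)[:,::-1].astype(np.float32);print(n,nm,s,np.round(ce,1),[np.round(v,1) for v in cv2.minAreaRect(pts)[:2]],round(cv2.minAreaRect(pts)[2],1))
print("lens",tri((S,(428,158)),(T,(288.5,107.5))))
for nm,p,z in(("lap",(200,299),.03),("gauge",(367,316),.009),("spool",(359,173),.08),("stand",(430,262),.06)):print(nm,plane(T,p,z))
a=cv2.resize(T["pixels"][205:295,260:460],None,fx=4,fy=4,interpolation=cv2.INTER_CUBIC)[:, :800]
b=cv2.resize(S["pixels"][235:325,275:365],(230,230),interpolation=cv2.INTER_CUBIC)
b2=cv2.resize(S["pixels"][365:425,320:380],(230,230),interpolation=cv2.INTER_CUBIC)
o=np.zeros((600,800,3),np.uint8);o[:360]=a;o[365:595,:230]=b;o[365:595,240:470]=b2
cv2.imwrite("pics/z0.png",o[:,:,::-1])
E
```

```text
S orange [344 375  13  17 124] [349.3 384.6] [array([350., 383.]), array([16., 12.])] 90.0
S brass [ 152    0  185   36 3066] [229.2  12.8] [array([242.2,   6.8]), array([ 33.7, 185.8])] 82.9
S brass [40 41 17  5 49] [47.5 42.9] [array([48., 43.]), array([ 4., 16.])] 90.0
S brass [27 43 13  8 41] [33.8 46.4] [array([32.9, 46.2]), array([ 6.4, 12.4])] 81.9
S brass [58 42  7  7 22] [60.8 45.5] [array([60.5, 45.5]), array([7.6, 4. ])] 26.6
S brass [39 47 19  5 42] [47.8 48.6] [array([47.8, 48.4]), array([ 3.4, 18.2])] 81.9
S brass [190 165   7   6  36] [193.2 167.5] [array([193. , 167.5]), array([5., 6.])] 90.0
S brass [181 167   6   6  34] [183.4 169.5] [array([183.5, 169.5]), array([5., 5.])] 90.0
S brass [171 169   6   6  34] [173.4 171.5] [array([173.5, 171.5]), array([5., 5.])] 90.0
S brass [161 171   6   6  32] [163.5 173.7] [array([163.5, 173.5]), array([5., 5.])] 90.0
S brass [  0 195  13  25 101] [  6.3 209.4] [array([  7.6, 207.9]), array([ 8.4, 26.8])] 29.1
S brass [ 300  245   48   52 1198] [323.4 270.8] [array([323. , 270.5]), array([53.9, 24.1])] 52.4
S brass [345 377  11 
[... 192 characters left out ...]
11] [569.6 286.5] [array([569.5, 286.5]), array([23., 25.])] 90.0
T brass [ 81 354  21   9 173] [ 91.  357.8] [array([ 91., 358.]), array([ 8., 20.])] 90.0
T brass [ 81 367  21   8 166] [ 91.1 370.5] [array([ 91. , 370.5]), array([ 7., 20.])] 90.0
T brass [ 81 380  21   8 165] [ 90.9 383.5] [array([ 91. , 383.5]), array([ 7., 20.])] 90.0
T brass [ 80 392  22   9 168] [ 90.9 396.4] [array([ 90.5, 396. ]), array([ 8., 21.])] 90.0
lens (array([0.82149288, 0.07501097, 0.3443822 ]), [0.000602513791507138, 0.0006025137915070017])
lap [0.43975016 0.32266509 0.03      ]
gauge [ 0.38560329 -0.10086092  0.009     ]
spool [ 0.74291719 -0.08481003  0.08      ]
stand [ 0.51905324 -0.25591716  0.06      ]
```

View pics/z0.png

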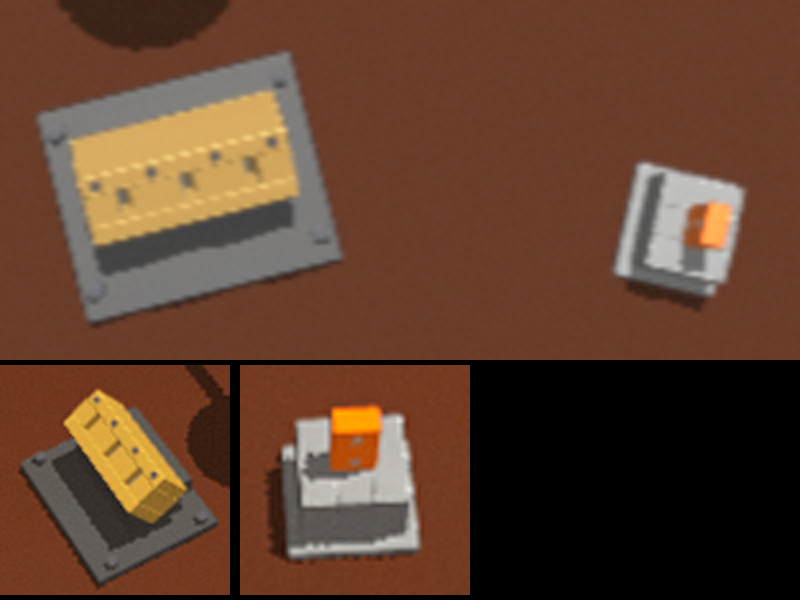

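The crop shows gap mouths in the top view at about (290.5,253.8), (306.8,250) and (322.8,246). In the side view they are at about (311,256.5), (319.2,266.3) and (327.8,276.9). The handle's top face is at (439,261.2) in top and (350.3,378.8) in side.

```bash
python3 - <<'E'
from h import *
S=dict(np.load("pics/side0.npz"));T=dict(np.load("pics/top0.npz"))
G=[]
for s,t in(((311,256.5),(290.5,253.75)),((319.2,266.3),(306.75,250)),((327.8,276.9),(322.75,246))):
    x,e=tri((S,s),(T,t));G.append(x);print("gap",np.round(x,4),np.round(e,4))
d=G[0]-G[2];print("len",np.linalg.norm(d),"yaw",np.degrees(np.arctan2(-d[0],d[1])))
c=lambda x,y:(260+x/4,205+y/4)
print("handle top",tri((S,(350.3,378.8)),(T,(439,261.2))))
for a,b in(((638,165),(742,188)),((638,165),(615,275))):
    a=plane(T,c(*a),.01);b=plane(T,c(*b),.01);print("foot edge",np.linalg.norm(a-b),np.degrees(np.arctan2(*(b-a)[1::-1])))
for a,b in(((38,115),(290,53)),((38,115),(90,322)),((90,322),(342,260))):
    a=plane(T,c(*a),.01);b=plane(T,c(*b),.01);print("plate edge",np.linalg.norm(a-b),np.degrees(np.arctan2(*(b-a)[1::-1])))
E
```

```text
gap [0.5455 0.0892 0.08  ] [0.0013 0.0013]
gap [0.5543 0.049  0.0845] [0.0005 0.0005]
gap [0.5636 0.0097 0.0862] [0. 0.]
len 0.0818035419602479 yaw 12.820380771170052
handle top (array([ 0.52042671, -0.26607274,  0.10839948]), [0.0009565601372349846, 0.000956560137234995])
foot edge 0.0685973370375685 -103.89639570300736
foot edge 0.07282252714986416 165.91236027219347
plate edge 0.16879232582068973 -77.47042759812767
plate edge 0.1382012215582571 -166.91482914261917
plate edge 0.16735698910919414 -77.56421519066133
```

```bash
cat >> h.py <<'E'
def need(o,P,R):
    "tool-frame shift (shares) and turn (shares) from the state to pose P,R"
    R0=Rm(o["ee_rot"]);print("shift",np.round(R0.T@(np.array(P)-o["tcp_pos"])/.04,2),"turn",np.round(np.degrees(Ro.from_matrix(R0.T@R).as_rotvec())/90,3), "shift after turn",np.round(R.T@(np.array(P)-o["tcp_pos"])/.04,2))
E
python3 - <<'E'
from h import *; from rig import bot
need(bot.get_obs(),(.52,-.266,.24),Rm((180,0,166)))
E
```

```text
shift [-1.456e+01 -1.678e+01 -1.000e-02] turn [-0.001 -0.    -0.094] shift after turn [-11.91 -18.75  -0.03]
```

```bash
python3 -m crank '[[0,0,0,0,0,-0.094,85],[-0.54,-0.85,0,0,0,0,85],[-0.54,-0.85,0,0,0,0,85],[-0.54,-0.85,0,0,0,0,85],[-0.54,-0.85,0,0,0,0,85],[-0.54,-0.85,0,0,0,0,85],[-0.54,-0.85,0,0,0,0,85],[-0.54,-0.85,0,0,0,0,85],[-0.54,-0.85,0,0,0,0,85],[-0.54,-0.85,0,0,0,0,85],[-0.54,-0.85,0,0,0,0,85],[-0.54,-0.85,0,0,0,0,85]]'
python3 -m crank '[[-0.54,-0.85,0,0,0,0,60],[-0.54,-0.85,0,0,0,0,60],[-0.54,-0.85,0,0,0,0,60],[-0.54,-0.85,0,0,0,0,60],[-0.54,-0.85,0,0,0,0,60],[-0.54,-0.85,0,0,0,0,60],[-0.54,-0.85,0,0,0,0,60],[-0.54,-0.85,0,0,0,0,60],[-0.54,-0.85,0,0,0,0,60],[-0.54,-0.85,0,0,0,0,60],[-0.54,-0.85,0,0,0,0,60],[0,0,0,0,0,0,60]]'
python3 - <<'E'
from h import *; from rig import bot,eyes
o=bot.get_obs();need(o,(.52,-.266,.24),Rm((180,0,166)))
c=eyes.camera("wrist");np.savez("pics/w0.npz",**c);cv2.imwrite("pics/w0.png",c["pixels"][:,:,::-1])
print(c["xyz"],c["rotation"],o["tcp_pos"],c["camera_matrix"][0,0])
for m,s,ce in blobs(mask(c,(5,180,100),(20,255,255)),40):print(s,ce,plane(c,ce,.11),cv2.minAreaRect(np.argwhere(m)[:,::-1].astype(np.float32)))
E
```

```text
clock: 1.6
tcp_pos: [0.3791, 0.1557, 0.2392]
ee_rot: [-180.0, -0.0, 166.0]
contact_force: [0.7, -0.2, -0.6]
opening: 0.997
grip_force: 0.0
clock: 3.1
tcp_pos: [0.5191, -0.2659, 0.2387]
ee_rot: [-180.0, 0.0, 165.8]
contact_force: [-0.2, -0.4, 0.1]
opening: 0.699
grip_force: 0.0
shift [-0.02  0.   -0.03] turn [-0.     0.    -0.002] shift after turn [-0.02  0.   -0.03]
[ 0.43905303 -0.24653083  0.37337637] [1.61349870e+02 8.39628686e-02 7.58386040e+01] [ 0.5191212  -0.2658982   0.23871456] 339.8505043040024
[309 207  15  13 184] [315.89130435 213.24456522] [ 0.50256505 -0.26327903  0.11      ] ((316.0, 213.0), (12.0, 14.0), 90.0)
```

View pics/w0.png

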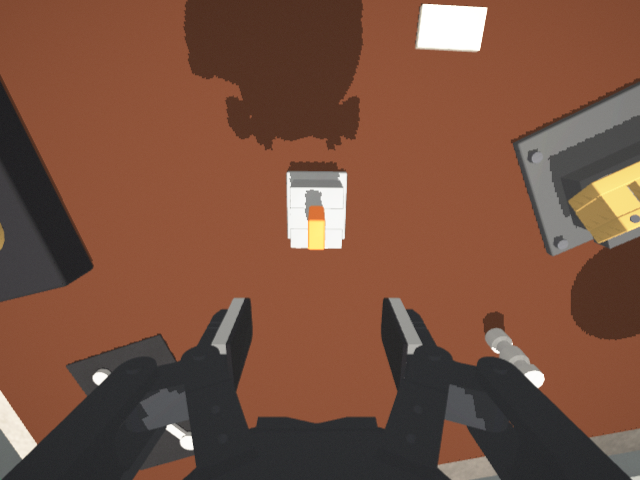

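The wrist view shows the feeler handle centred between the fingers, with its lit top at about (316,234) and the front side at (316,213). The stand is square to the image, the spool is at (515,360) and the valve is at the right edge.

```bash
python3 - <<'E'
from h import *; from rig import bot
c=dict(np.load("pics/w0.npz"));T=dict(np.load("pics/top0.npz"));S=dict(np.load("pics/side0.npz"))
for m,s,ce in blobs(mask(c,(18,150,150),(35,255,255)),40):
    print(s,ce)
    if s[4]<1500:
        x,y,w,h,_=s
        print("near/far edge at .112",plane(c,(x+w/2,y),.112),plane(c,(x+w/2,y+h),.112)); print(tri((c,(x+w/2,y+h/2)),(T,(439,261.2))),tri((c,(x+w/2,y+h/2)),(T,(439,261.2)),(S,(350.3,378.8))))
        t=plane(c,(x+w/2,y+h/2),.112);need(bot.get_obs(),(t[0],t[1],.08),Rm((180,0,166)))
# stand top sides
h=cv2.cvtColor(c["pixels"],cv2.COLOR_RGB2HSV)
m=cv2.inRange(h,(0,0,120),(180,60,255))
for mm,s,ce in blobs(m,500):
    print("stand?",s)
    if 250<s[0]<330:
        for r in range(178,246,8):print(r,np.flatnonzero(mm[r])[[0,-1]])
E
```

```text
stand? [ 416    4   71   48 2958]
stand? [ 519   86  121  170 5560]
stand? [ 286  171   61   78 3768]
178 [286 346]
186 [286 346]
194 [287 346]
202 [287 345]
210 [287 345]
218 [287 345]
226 [287 344]
234 [287 344]
242 [290 341]
stand? [212 298  33  56 676]
stand? [389 298  33  56 676]
stand? [ 485  328   60   60 1239]
stand? [   0  391   37   69 1151]
stand? [591 429  49  27 853]
stand? [438 456  59  24 964]
```

```bash
python3 - <<'E'
from h import *; from rig import bot
c=dict(np.load("pics/w0.npz"));T=dict(np.load("pics/top0.npz"));S=dict(np.load("pics/side0.npz"))
h=cv2.cvtColor(c["pixels"],cv2.COLOR_RGB2HSV);print(h[205:252:4,316].tolist())
m=cv2.inRange(h,(5,110,200),(40,255,255));m[:200]=0;m[255:]=0;m[:,:280]=0;m[:,360:]=0
ys,xs=np.nonzero(m);
for y in range(204,252,3):
    r=np.flatnonzero(m[y]);print(y,r[[0,-1]] if len(r) else None)
E
```

```text
[[12, 81, 167], [11, 187, 216], [11, 185, 216], [11, 186, 215], [23, 140, 255], [26, 122, 255], [26, 121, 255], [26, 121, 255], [26, 122, 255], [26, 123, 255], [26, 124, 255], [15, 162, 254]]
204 None
207 [310 322]
210 [309 323]
213 [309 323]
216 [309 323]
219 [308 324]
222 [308 324]
225 [308 324]
228 [308 324]
231 [308 324]
234 [308 324]
237 [308 324]
240 [308 323]
243 [308 323]
246 [308 323]
249 [308 323]
```

```bash
python3 - <<'E'
from h import *; from rig import bot
c=dict(np.load("pics/w0.npz"));T=dict(np.load("pics/top0.npz"));S=dict(np.load("pics/side0.npz"))
p=(316.2,235.2)
print(plane(c,(316,220),.112),plane(c,(316,250.5),.112));print(tri((c,p),(T,(439,261.2))),tri((c,p),(S,(350.3,378.8))))
t=plane(c,p,.112);print(t)
need(bot.get_obs(),(t[0],t[1],.08),Rm((180,0,166)))
E
```

```text
[ 0.50745414 -0.26442014  0.112     ] [ 0.53251295 -0.27075022  0.112     ]
(array([ 0.52007153, -0.26666055,  0.10898032]), [0.0011234802187398223, 0.0011234802187396976]) (array([ 0.52053676, -0.26739332,  0.11080565]), [0.00036691723212792904, 0.00036691723212783163])
[ 0.51979319 -0.26737059  0.112     ]
shift [-0.05 -0.07  3.97] turn [ 0.    -0.001 -0.001] shift after turn [-0.05 -0.07  3.97]
```

```bash
python3 -m crank '[[-0.05,-0.07,0.7,0,0,0,50],[0,0,0.8,0,0,0,45],[0,0,0.8,0,0,0,45],[0,0,0.8,0,0,0,45],[0,0,0.5,0,0,0,45],[0,0,0.35,0,0,0,45],[0,0,0,0,0,0,0],[0,0,0,0,0,0,0],[0,0,0,0,0,0,0],[0,0,0,0,0,0,0],[0,0,0,0,0,0,0],[0,0,0,0,0,0,0]]'
python3 -m crank '[[0,0,0,0,0,0,0],[0,0,0,0,0,0,0]]'
```

```text
clock: 4.65
tcp_pos: [0.5203, -0.2669, 0.082]
ee_rot: [-180.0, 0.1, 166.0]
contact_force: [-1.2, 0.7, 6.4]
opening: 0.157
grip_force: 59.0
clock: 4.9
tcp_pos: [0.5203, -0.267, 0.082]
ee_rot: [-180.0, 0.1, 165.9]
contact_force: [-0.3, 1.1, 7.7]
opening: 0.154
grip_force: 59.0
```

```bash
python3 -m crank '[[0,0,-0.3,0,0,0,0],[0,0,-0.6,0,0,0,0],[0,0,-0.8,0,0,0,0],[0,0,-0.9,0,0,0,0],[0,0,-0.9,0,0,0,0],[0,0,-0.5,0,0,0,0],[0,0,0,0,0,0,0]]'
cat >> h.py <<'E'
RV=Rm((0,-35,0));RV=Rm((0,0,12.7))@RV
G1=np.array([.5545,.0493,.085]);RT=RV@np.diag([-1,1,-1])
E
python3 - <<'E'
from h import *; from rig import bot
P=G1+RV@[0,0,.115];print(P);need(bot.get_obs(),P,RT)
print(bot.get_obs()["qpos"])
E
```

```text
clock: 5.78
tcp_pos: [0.5205, -0.2671, 0.2433]
ee_rot: [-179.9, 0.2, 166.0]
contact_force: [-0.5, -0.6, -1.4]
opening: 0.155
grip_force: 58.3
[0.49015248 0.03479866 0.17920249]
shift [2.57 7.14 1.59] turn [-0.092 -0.38  -0.287] shift after turn [0.17 7.53 1.84]
[-3.30156130e+01  2.47389014e+01  8.27619425e+01 -5.70889945e-04
  7.23096740e+01 -1.08967954e+02]
```

```bash
python3 -m crank '[[0,0,0,-0.0184,-0.076,-0.0574,0],[0,0,0,-0.0184,-0.076,-0.0574,0],[0,0,0,-0.0184,-0.076,-0.0574,0],[0,0,0,-0.0184,-0.076,-0.0574,0],[0,0,0,-0.0184,-0.076,-0.0574,0],[0,0,0,0,0,0,0],[0,0.6,0,0,0,0,0],[0,0.8,0,0,0,0,0],[0,0.8,0,0,0,0,0],[0,0.8,0,0,0,0,0],[0,0.8,0,0,0,0,0],[0,0.8,0,0,0,0,0]]'
python3 -m crank '[[0,0.8,0.3,0,0,0,0],[0,0.8,0.4,0,0,0,0],[0.1,0.8,0.5,0,0,0,0],[0.07,0.53,0.64,0,0,0,0],[0,0,0,0,0,0,0],[0,0,0,0,0,0,0]]'
python3 - <<'E'
from h import *; from rig import bot,eyes
o=bot.get_obs();need(o,G1+RV@[0,0,.115],RT)
c=eyes.camera("wrist");np.savez("pics/w1.npz",**c);np.save("pics/w1tcp.npy",o["tcp_pos"]);cv2.imwrite("pics/w1.png",c["pixels"][:,:,::-1])
for y in(-.04,0,.04):print(proj(c,G1+RV@[0,y,0]))
f=o["tcp_pos"]+Rm(o["ee_rot"])@np.array([0,0,.022]);
for z in(0,.038):print("shoulder/tip",proj(c,f+Rm(o["ee_rot"])@np.array([0,0,z])))
E
```

```text
clock: 7.28
tcp_pos: [0.4846, -0.0838, 0.2453]
ee_rot: [179.0, 32.9, -169.1]
contact_force: [0.8, -0.4, -0.8]
opening: 0.155
grip_force: 58.5
clock: 8.02
tcp_pos: [0.4953, 0.0379, 0.182]
ee_rot: [179.0, 33.1, -169.0]
contact_force: [-0.6, 0.4, -0.2]
opening: 0.16
grip_force: 58.7
shift [ 0.16 -0.05 -0.02] turn [ 0.    -0.021 -0.016] shift after turn [ 0.16 -0.05 -0.03]
[262.96317436 237.64721635]
[314.86366407 236.44067623]
[366.87711741 235.23151003]
shoulder/tip [318.0244913  295.76154905]
shoulder/tip [317.7607874  266.84835122]
```

View pics/w1.png

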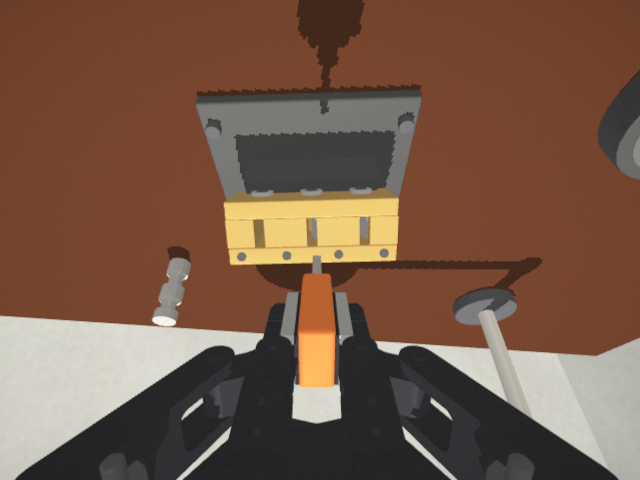

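The wrist view shows the gap mouths at x≈259, 311 and 364 (rows 219–245). The held blade is at (317,263), and the row is tilted about 1.4°, as the leftover turn predicts. I'll correct that and look again closer.

```bash
python3 -m crank '[[0,0,0,0,-0.021,-0.016,0],[0.16,-0.1,0.4,0,0,0,0],[0,0,0,0,0,0,0],[0,0,0,0,0,0,0]]'
python3 - <<'E'
from h import *; from rig import bot,eyes
o=bot.get_obs();need(o,G1+RV@[0,0,.115],RT)
c=eyes.camera("wrist");np.savez("pics/w2.npz",**c)
im=c["pixels"];cv2.imwrite("pics/w2.png",cv2.resize(im[190:330,220:420],None,fx=4,fy=4,interpolation=cv2.INTER_CUBIC)[:,:,::-1])
for y in(-.04,0,.04):print(proj(c,G1+RV@[0,y,0]))
R=Rm(o["ee_rot"])
for z in(.022,.06):print("shoulder/tip",proj(c,o["tcp_pos"]+R@np.array([0,0,z])))
E
```

```text
clock: 8.57
tcp_pos: [0.5036, 0.0366, 0.1762]
ee_rot: [-179.9, 33.9, -167.3]
contact_force: [-0.0, -0.5, -0.6]
opening: 0.158
grip_force: 58.7
shift [ 0.24  0.03 -0.25] turn [-0.001 -0.012  0.   ] shift after turn [ 0.23  0.03 -0.26]
[265.19208175 233.76135531]
[319.30120069 233.84428159]
[373.43603516 233.92724727]
shoulder/tip [317.96385544 295.78379429]
shoulder/tip [317.70752057 266.86679524]
```

View pics/w2.png

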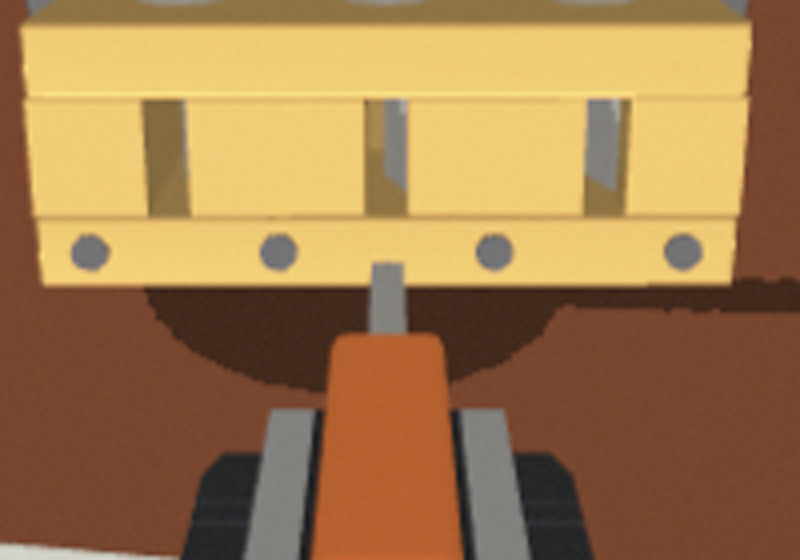

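The crop shows the angle well aligned. The mouths are centred at crop x 167, 386 and 607, rows 98–216 (image 261.9, 316.5 and 371.8, row 229.3). The blade is at crop x 388.

```bash
python3 - <<'E'
from h import *; from rig import bot
S=dict(np.load("pics/side0.npz"));T=dict(np.load("pics/top0.npz"));W=dict(np.load("pics/w2.npz"))
s=[(327.8,276.9),(319.2,266.3),(311,256.5)];t=[(322.75,246),(306.75,250),(290.5,253.75)];w=[(261.9,229.3),(316.5,229.3),(371.8,229.3)]
L=[]
for i in range(3):
    for nm,a in(("all",((S,s[i]),(T,t[i]),(W,w[i]))),("TW",((T,t[i]),(W,w[i]))),("SW",((S,s[i]),(W,w[i])))):
        x,e=tri(*a);print(i,nm,np.round(x,4),np.round(e,4))
        if nm=="all":L.append(x-RV@[0,(i-1)*.04,0])
print(np.round(L,4))
o=bot.get_obs();R=Rm(o["ee_rot"]);tc=o["tcp_pos"]
g=np.mean(L,0)
n=RV[:,2]
for z in(.083,.085,.087):
    P=np.array([g[0],g[1],z]);q,d=ray(W,w[1]);X=q+d*(n@(P-q))/(n@d);print(z,"gap1 in tool frame mm",np.round(1e3*R.T@(X-tc),1))
for row,p in(("tip",(317,256)),):
    q,d=ray(W,p);ql=R.T@(q-tc);dl=R.T@d
    print("blade y at z=60:",1e3*(ql+dl*(.055-ql[2])/dl[2]))
# body edges and mouth edges by the same ray at the face
E
```

```text
0 all [0.5634 0.0093 0.0832] [0.0021 0.0004 0.0025]
0 TW [0.5639 0.0085 0.0807] [0.001 0.001]
0 SW [0.5629 0.009  0.0837] [0.0023 0.0023]
1 all [0.5542 0.0486 0.0826] [0.0016 0.0007 0.0019]
1 TW [0.5552 0.0482 0.0803] [0.0008 0.0008]
1 SW [0.5532 0.0479 0.0836] [0.0016 0.0016]
2 all [0.5456 0.0885 0.0807] [0.0016 0.0013 0.001 ]
2 TW [0.547  0.0886 0.0794] [0.0004 0.0004]
2 SW [0.5435 0.0867 0.083 ] [0.0004 0.0004]
[[0.5546 0.0484 0.0832]
 [0.5542 0.0486 0.0826]
 [0.5544 0.0494 0.0807]]
0.083 gap1 in tool frame mm [ 10.4  -0.9 106.6]
0.085 gap1 in tool frame mm [ 10.9  -0.9 104.9]
0.087 gap1 in tool frame mm [ 11.4  -0.9 103.3]
blade y at z=60: [ 9.16890009 -0.58072593 55.        ]
```

```bash
python3 -m crank '[[0,0,0,0,-0.012,0,0],[0.25,-0.01,0,0,0,0,0],[0,0,0.35,0,0,0,0],[0,0,0.4,0,0,0,0],[0,0,0.2,0,0,0,0],[0,0,0,0,0,0,0],[0,0,0,0,0,0,0]]'
python3 - <<'E'
from h import *; from rig import bot,eyes
o=bot.get_obs();need(o,G1+RV@[0,0,.022],RT)
c=eyes.camera("wrist");np.savez("pics/w3.npz",**c)
im=c["pixels"];cv2.imwrite("pics/w3.png",cv2.resize(im[190:330,220:420],None,fx=4,fy=4,interpolation=cv2.INTER_CUBIC)[:,:,::-1])
E
```

```text
clock: 9.5
tcp_pos: [0.5234, 0.0432, 0.1592]
ee_rot: [-180.0, 33.2, -167.7]
contact_force: [0.2, -0.0, -0.2]
opening: 0.155
grip_force: 58.7
shift [ 0.37 -0.02  1.44] turn [-0.003 -0.02  -0.003] shift after turn [ 0.41 -0.02  1.42]
```

View pics/w3.png

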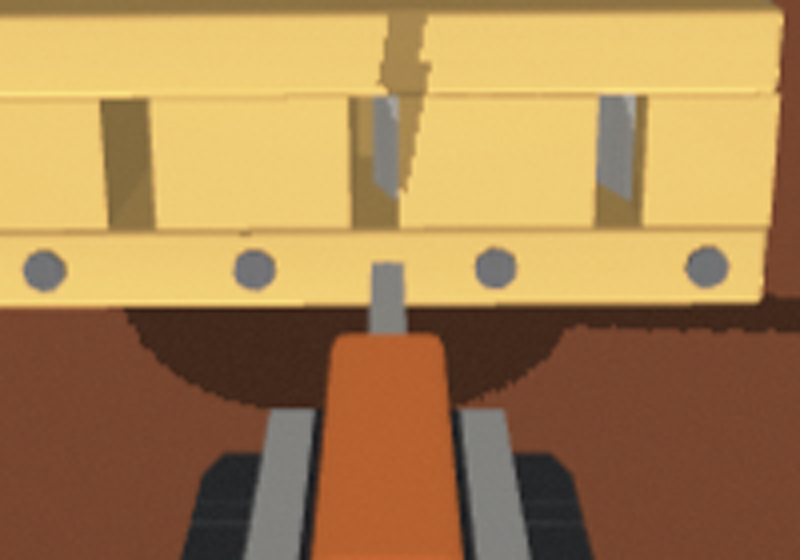

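The blade is at crop x 388 and gap1 at 374. The orientation also drifted from what I commanded, so I'll correct it in separate steps and read back.

```bash
cat > s.py <<'E'
from h import *; from rig import bot
o=bot.get_obs();need(o,G1+RV@[0,0,.022],RT);print("valve-frame TCP mm",np.round(1e3*RV.T@(o["tcp_pos"]-G1),1),"F valve",np.round(RV.T@o["contact_force"],1),"qv",np.round(o["joint_vel"],2),o["clock"])
E
python3 s.py; python3 -m crank '[[0,0,0,0,-0.02,-0.003,0],[0,0,0,0,0,0,0],[0,0,0,0,0,0,0]]'; python3 s.py
python3 -m crank '[[0.25,0,0,0,0,0,0],[0,0,0,0,0,0,0],[0,0,0,0,0,0,0]]'; python3 s.py
```

```text
shift [ 0.37 -0.02  1.44] turn [-0.003 -0.02  -0.003] shift after turn [ 0.42 -0.02  1.43]
valve-frame TCP mm [16.7  0.8 79.1] F valve [ 0.4 -0.5 -1.2] qv [-0.08 -0.27  0.03 -0.03  0.02 -0.08] 9.55
clock: 9.93
tcp_pos: [0.527, 0.0447, 0.1682]
ee_rot: [-179.8, 34.2, -167.4]
contact_force: [-0.5, -0.4, -0.6]
opening: 0.156
grip_force: 58.7
shift [ 0.6  -0.03  1.56] turn [-0.004 -0.009 -0.001] shift after turn [ 0.62 -0.04  1.55]
valve-frame TCP mm [25.   1.5 84.1] F valve [-0.8 -0.3 -0.2] qv [-0.11  0.41  0.12  0.07 -0.07  0.05] 9.925
clock: 10.3
tcp_pos: [0.5206, 0.0437, 0.1666]
ee_rot: [-179.8, 33.8, -167.5]
contact_force: [-0.5, 0.2, -0.9]
opening: 0.154
grip_force: 58.7
shift [ 0.43 -0.04  1.62] turn [-0.004 -0.013 -0.002] shift after turn [ 0.47 -0.05  1.61]
valve-frame TCP mm [18.7  2.  86.5] F valve [-0.9  0.3 -0.5] qv [ 0.07  0.21 -0.31  0.02  0.03 -0.06] 10.3
```

```bash
echo 'print("q",np.round(o["qpos"],2))' >> s.py; python3 s.py
python3 -m crank '[[0,0,0,0,0,0,0],[0,0,0,0,0,0,0],[0,0,0,0,0,0,0],[0,0,0,0,0,0,0]]'|head -3; python3 s.py
python3 -m crank '[[0.4,0,0,0,0,0,0],[0,0,0,0,0,0,0],[0,0,0,0,0,0,0]]'|head -1; python3 s.py
```

```text
shift [ 0.43 -0.04  1.62] turn [-0.004 -0.013 -0.002] shift after turn [ 0.47 -0.05  1.61]
valve-frame TCP mm [18.7  2.  86.5] F valve [-0.9  0.3 -0.5] qv [ 0.07  0.21 -0.31  0.02  0.03 -0.06] 10.3
q [  -9.08   19.92  123.56   68.85   12.44 -176.57]
clock: 10.8
tcp_pos: [0.5206, 0.0437, 0.1666]
ee_rot: [-179.8, 33.8, -167.5]
shift [ 0.43 -0.04  1.62] turn [-0.004 -0.013 -0.002] shift after turn [ 0.47 -0.05  1.61]
valve-frame TCP mm [18.8  2.  86.5] F valve [-0.8 -0.1 -1.4] qv [-0.05 -0.05  0.16  0.04 -0.04  0.04] 10.8
q [  -9.08   19.92  123.55   68.85   12.44 -176.57]
clock: 11.18
shift [ 0.17 -0.06  1.73] turn [-0.004 -0.02  -0.003] shift after turn [ 0.23 -0.07  1.72]
valve-frame TCP mm [ 9.   2.7 91. ] F valve [-0.3  0.1 -0.6] qv [ 0.2   0.09 -0.21  0.03 -0.04 -0.04] 11.175
q [  -9.41   19.53  124.53   68.52   12.38 -176.57]
```

The cause is that J6 sits on its limit (−176.6°). The feeler is symmetric, so I'll give the tool a half turn.

```bash
echo 'RT=RV@np.diag([1,-1,-1])' >> h.py
python3 -m crank '[[0,0,-0.3,0,0,0.1,0],[0,0,0,0,0,0.11,0],[0,0,0,0,0,0.11,0],[0,0,0,0,0,0.11,0],[0,0,0,0,0,0.11,0],[0,0,0,0,0,0.11,0],[0,0,0,0,0,0.11,0],[0,0,0,0,0,0.11,0],[0,0,0,0,0,0.11,0],[0,0,0,0,0,0.11,0],[0,0,0,0,0,0.11,0],[0,0,0,0,0,0.11,0]]'|head -3
python3 -m crank '[[0,0,0,0,0,0.11,0],[0,0,0,0,0,0.11,0],[0,0,0,0,0,0.11,0],[0,0,0,0,0,0.11,0],[0,0,0,0,0,0.11,0],[0,0,0,0,0,0.11,0],[0,0,0,0,0,0,0],[0,0,0,0,0,0,0]]'|head -3; python3 s.py
```

```text
clock: 12.68
tcp_pos: [0.5042, 0.0408, 0.1745]
ee_rot: [149.9, -14.7, 78.3]
clock: 13.68
tcp_pos: [0.5041, 0.0408, 0.1745]
ee_rot: [177.7, -33.1, 16.2]
shift [-0.18  0.05  2.02] turn [0.004 0.02  0.033] shift after turn [-0.24  0.07  2.01]
valve-frame TCP mm [  9.5   2.8 102.6] F valve [-0.3  1.3  0.5] qv [ 0.01 -0.05 -0.13  0.03 -0.01  0.71] 13.675
q [ -9.81  17.79 124.62  62.03  13.3    6.58]
```

```bash
python3 -m crank '[[0,0,0,0.004,0.02,0.033,0],[-0.24,0.07,0.4,0,0,0,0],[0,0,0,0,0,0,0],[0,0,0,0,0,0,0]]'|head -3
python3 s.py; python3 - <<'E'
from h import *; from rig import bot,eyes
o=bot.get_obs();c=eyes.camera("wrist");np.savez("pics/w4.npz",**c);R=Rm(o["ee_rot"])
im=c["pixels"];cv2.imwrite("pics/w4.png",cv2.resize(im[190:330,220:420],None,fx=4,fy=4,interpolation=cv2.INTER_CUBIC)[:,:,::-1])
for y in(-.04,0,.04):print(proj(c,G1+RV@[0,y,0]))
for z in(.022,.06):print("shoulder/tip",proj(c,o["tcp_pos"]+R@np.array([0,0,z])))
E
```

```text
clock: 14.18
tcp_pos: [0.5056, 0.0393, 0.1586]
ee_rot: [-179.8, -35.0, 12.5]
shift [-0.03  0.03  1.67] turn [-0.001  0.    -0.002] shift after turn [-0.03  0.02  1.67]
valve-frame TCP mm [ 1.3  0.9 88.9] F valve [-0.9  0.7 -0.6] qv [ 0.1  -0.52 -0.22  0.72 -0.04 -0.68] 14.175
q [-11.09  20.75 126.94  91.12  13.46 -20.81]
[373.37275626 251.04427168]
[316.40249799 251.19088578]
[259.47200165 251.33739754]
shoulder/tip [314.37815504 294.3725835 ]
shoulder/tip [314.67035085 265.55412845]
```

View pics/w4.png

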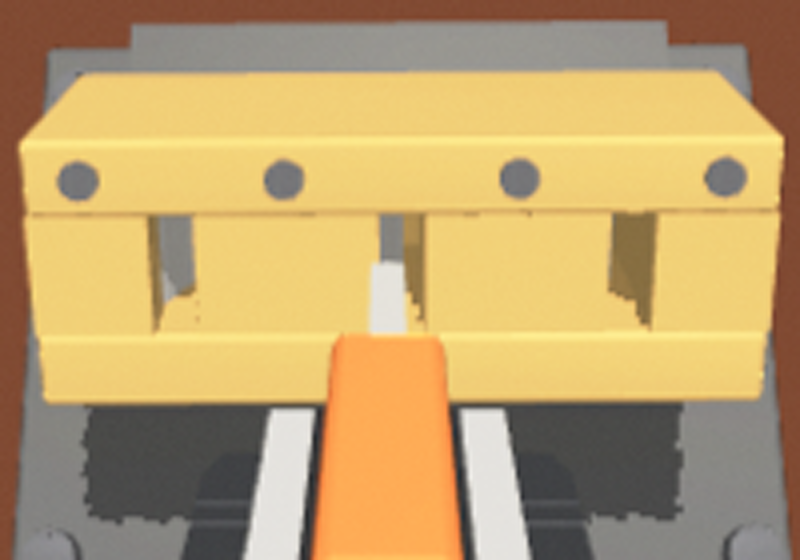

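The camera is now on the far side and the tool is aligned. Gap1's mouth is centred at crop (403,272), image (320.7,258.1), with the blade at crop x 388, image x 317.

```bash
python3 - <<'E'
from h import *; from rig import bot
W2=dict(np.load("pics/w2.npz"));W=dict(np.load("pics/w4.npz"))
w2=[(261.9,229.3),(316.5,229.3),(371.8,229.3)];w4=[(220+633.5/4,258.1),(320.7,258.1),(220+174/4,258.1)]
o=bot.get_obs();R=Rm(o["ee_rot"]);tc=o["tcp_pos"];tl=lambda X:np.round(1e3*R.T@(X-tc),1)
for i in range(3):
    x,e=tri((W2,w2[i]),(W,w4[i]));print(i,np.round(x,4),e[0],"tool",tl(x),"valve(G1)",np.round(1e3*RV.T@(x-G1),1))
q,d=ray(W,w4[1])
for h in(.083,.085):
    P=np.array([.5544,.0488,h]);n=RV[:,2];print(h,tl(q+d*(n@(P-q))/(n@d)))
q,d=ray(W,(317,256));ql=R.T@(q-tc);dl=R.T@d;print("cam",ql,"blade",1e3*(ql+dl*(.055-ql[2])/dl[2]))
E
```

```text
0 [0.5589 0.0067 0.085 ] 0.0007185540978384207 tool [-5.5 43.6 86. ] valve(G1) [ -4.2 -42.5   2.9]
1 [0.5503 0.0457 0.0847] 0.0004607956848504652 tool [-5.7  3.6 86.4] valve(G1) [-4.2 -2.5  2.6]
2 [0.5415 0.085  0.0845] 0.000579574127952302 tool [ -5.9 -36.6  86.7] valve(G1) [-4.2 37.6  2.3]
0.083 [-7.4  4.1 90.5]
0.085 [-6.7  4.1 88.8]
cam [ 0.08222742  0.00084943 -0.13466535] blade [ 8.11704612  1.37347359 55.        ]
```

```bash
cat >> h.py <<'E'
GA=G1+RV@np.array([-5,-1.6,2.6])*1e-3  # TCP axis target, gap1
E
cat > s.py <<'E'
from h import *; from rig import bot
o=bot.get_obs();v=1e3*RV.T@(o["tcp_pos"]-GA);print("TCP rel gap1 axis",np.round(v,1),"shoulder z",round(v[2]-22,1),"F valve",np.round(RV.T@o["contact_force"],1),"turn",np.round(np.degrees(Ro.from_matrix(Rm(o["ee_rot"]).T@RT).as_rotvec())/90,3),"T",np.round(RV.T@o["torque"],2),"t",o["clock"],"q456",np.round(o["qpos"][3:],1))
E
python3 -m crank '[[-0.15,0.06,0,0,0,0,0],[0,0,0.3,0,0,0,0],[0,0,0.2,0,0,0,0],[0,0,0,0,0,0,0],[0,0,0,0,0,0,0]]'|head -1
python3 s.py
```

```text
clock: 14.85
TCP rel gap1 axis [ 0.5  0.2 66.5] shoulder z 44.5 F valve [-0.1 -0.6  0.5] turn [-0.001 -0.    -0.003] T [-0.01  0.35  0.03] t 14.85 q456 [106.9  14.  -36.9]
```

```bash
python3 -m crank '[[0,0,0.06,0,0,0,0],[0,0,0.06,0,0,0,0],[0,0,0.06,0,0,0,0],[0,0,0,0,0,0,0]]'|head -1;python3 s.py
python3 -m crank '[[0,0,0.06,0,0,0,0],[0,0,0.06,0,0,0,0],[0,0,0,0,0,0,0]]'|head -1;python3 s.py
```

```text
clock: 15.35
TCP rel gap1 axis [ 0.2  0.1 58.7] shoulder z 36.7 F valve [-0.9 -0.4 -0.2] turn [-0.001  0.    -0.003] T [-0.01  0.37 -0.02] t 15.35 q456 [110.9  14.2 -40.7]
clock: 15.72
TCP rel gap1 axis [ 0.2  0.1 53.9] shoulder z 31.9 F valve [-0.1  0.3 -0.3] turn [-0.001  0.    -0.003] T [0.   0.39 0.06] t 15.725 q456 [113.3  14.3 -43.1]
```

```bash
for i in 1 ; do python3 -m crank '[[0,0,0.06,0,0,0,0],[0,0,0.06,0,0,0,0]]'|head -1;python3 s.py
python3 -m crank '[[0,0,0.06,0,0,0,0],[0,0,0.06,0,0,0,0]]'|head -1;python3 s.py
python3 -m crank '[[0,0,0.06,0,0,0,0],[0,0,0.06,0,0,0,0]]'|head -1;python3 s.py
python3 -m crank '[[0,0,0.06,0,0,0,0],[0,0,0.06,0,0,0,0]]'|head -1;python3 s.py;done
```

```text
clock: 15.98
TCP rel gap1 axis [ 0.3  0.  49.2] shoulder z 27.2 F valve [-0.9 -0.1 -0.8] turn [-0.001  0.    -0.003] T [0.02 0.37 0.03] t 15.975 q456 [115.6  14.5 -45.3]
clock: 16.23
TCP rel gap1 axis [ 0.2  0.  44.3] shoulder z 22.3 F valve [ 0.1  0.2 -0.7] turn [-0.001  0.    -0.003] T [-0.02  0.35  0.01] t 16.225 q456 [117.8  14.7 -47.4]
clock: 16.48
TCP rel gap1 axis [ 0.2  0.  39.6] shoulder z 17.6 F valve [-0.6 -0.1 -0.4] turn [-0.001  0.    -0.003] T [-0.04  0.35  0.06] t 16.475 q456 [119.9  14.8 -49.4]
clock: 16.73
TCP rel gap1 axis [ 0.3  0.  34.8] shoulder z 12.8 F valve [ 0.2 -0.2 -0.5] turn [-0.001  0.    -0.003] T [-0.09  0.36  0.  ] t 16.725 q456 [121.9  15.  -51.2]
```

```bash
python3 -m crank '[[0,0,0.06,0,0,0,0],[0,0,0.06,0,0,0,0]]'|head -1;python3 s.py
python3 -m crank '[[0,0,0.04,0,0,0,0],[0,0,0.04,0,0,0,0]]'|head -1;python3 s.py
```

```text
clock: 16.98
TCP rel gap1 axis [ 0.2  0.1 30. ] shoulder z 8.0 F valve [-0.2 -0.6 -0.4] turn [-0.001  0.    -0.003] T [-0.05  0.34 -0.05] t 16.975 q456 [123.7  15.3 -53. ]
clock: 17.23
TCP rel gap1 axis [ 0.2  0.1 26.8] shoulder z 4.8 F valve [-0.3  0.3 -0.5] turn [-0.001  0.    -0.003] T [-0.1   0.33  0.02] t 17.225 q456 [124.9  15.4 -54.1]
```

Gap1 is tired: no drag and no side push. I'll back out and try gap0.

```bash
python3 -m crank '[[0,0,-0.15,0,0,0,0],[0,0,-0.3,0,0,0,0],[0,0,-0.3,0,0,0,0],[0,0,-0.3,0,0,0,0],[0,0,0,0,0,0,0]]'|head -1;python3 s.py
python3 -m crank '[[0,0.2,0,0,0,0,0],[0,0.3,0,0,0,0,0],[0,0.3,0,0,0,0,0],[0,0.2,0,0,0,0,0],[0,0,0,0,0,0,0],[0,0,0,0,0,0,0]]'|head -1;python3 s.py
```

```text
clock: 17.85
TCP rel gap1 axis [ 0.5  0.  69.4] shoulder z 47.4 F valve [-0.1  0.6 -1.1] turn [-0.001 -0.    -0.003] T [ 0.04  0.38 -0.04] t 17.85 q456 [105.6  14.  -35.7]
clock: 18.6
TCP rel gap1 axis [ -0.1 -39.7  68.8] shoulder z 46.8 F valve [-0.   0.8  0. ] turn [-0.001  0.    -0.003] T [0.06 0.37 0.02] t 18.6 q456 [ 94.4  16.8 -29.6]
```

```bash
python3 -m crank '[[0,0.008,0.12,0,0,0,0],[0,0,0.12,0,0,0,0],[0,0,0.06,0,0,0,0],[0,0,0.06,0,0,0,0],[0,0,0,0,0,0,0]]'|head -1;python3 s.py
python3 -m crank '[[0,0,0.06,0,0,0,0],[0,0,0.06,0,0,0,0],[0,0,0.06,0,0,0,0],[0,0,0.06,0,0,0,0]]'|head -1;python3 s.py
python3 -m crank '[[0,0,0.06,0,0,0,0],[0,0,0.06,0,0,0,0]]'|head -1;python3 s.py
python3 -m crank '[[0,0,0.06,0,0,0,0],[0,0,0.06,0,0,0,0]]'|head -1;python3 s.py
python3 -m crank '[[0,0,0.06,0,0,0,0],[0,0,0.06,0,0,0,0]]'|head -1;python3 s.py
```

```text
clock: 19.23
TCP rel gap1 axis [ -0.  -40.2  54.3] shoulder z 32.3 F valve [-0.7 -0.5 -0.7] turn [-0.001  0.    -0.003] T [0.01 0.38 0.03] t 19.225 q456 [100.6  16.7 -35.6]
clock: 19.73
TCP rel gap1 axis [  0.1 -40.3  44.7] shoulder z 22.7 F valve [-0.8  0.2  0.3] turn [-0.001  0.    -0.003] T [0.02 0.38 0.05] t 19.725 q456 [104.7  16.7 -39.5]
clock: 19.98
TCP rel gap1 axis [  0.1 -40.4  39.9] shoulder z 17.9 F valve [-0.1 -3.1  4.3] turn [-0.001  0.    -0.003] T [-0.76  0.36  0.01] t 19.975 q456 [106.7  16.8 -41.3]
clock: 20.23
TCP rel gap1 axis [  0.1 -40.9  35.2] shoulder z 13.2 F valve [-0.6 -6.   7.3] turn [ 0.     0.    -0.003] T [-1.3   0.38  0.  ] t 20.225 q456 [108.6  16.8 -43.1]
clock: 20.48
TCP rel gap1 axis [  0.3 -41.   30.4] shoulder z 8.4 F valve [-0.8 -6.3  3. ] turn [ 0.     0.    -0.003] T [-1.36  0.32  0.01] t 20.475 q456 [110.4  16.9 -44.8]
```

Gap0 is live: −6 N sideways and about 3 N of drag past the slope. Pushing home gently.

```bash
python3 -m crank '[[0,0,0.06,0,0,0,0],[0,0,0.06,0,0,0,0]]'|head -1;python3 s.py
python3 -m crank '[[0,0,0.03,0,0,0,0],[0,0,0.0,0,0,0,0]]'|head -1;python3 s.py
python3 -m crank '[[0,0,0.03,0,0,0,0],[0,0,0.0,0,0,0,0]]'|head -1;python3 s.py
```

```text
clock: 20.72
TCP rel gap1 axis [  0.3 -41.   25.5] shoulder z 3.5 F valve [-0.6 -6.9  2.9] turn [ 0.     0.    -0.003] T [-1.32  0.29  0.  ] t 20.725 q456 [112.1  17.  -46.4]
clock: 20.98
TCP rel gap1 axis [  0.3 -41.   24.3] shoulder z 2.3 F valve [-2.  -5.4 -1.1] turn [ 0.     0.    -0.003] T [-1.32  0.37  0.04] t 20.975 q456 [112.5  17.  -46.8]
clock: 21.22
TCP rel gap1 axis [  0.3 -41.   23.1] shoulder z 1.1 F valve [-0.7 -6.2 -0.1] turn [ 0.     0.    -0.003] T [-1.42  0.33  0.02] t 21.225 q456 [113.   17.  -47.2]
```

```bash
python3 -m crank '[[0,0,0.025,0,0,0,0],[0,0,0.0,0,0,0,0]]'|head -1;python3 s.py
python3 -m crank '[[0,0,0.025,0,0,0,0],[0,0,0.0,0,0,0,0]]'|head -1;python3 s.py
```

```text
clock: 21.48
TCP rel gap1 axis [  0.3 -41.   22.2] shoulder z 0.2 F valve [-0.8 -5.7  0.7] turn [ 0.     0.    -0.003] T [-1.33  0.34  0.02] t 21.475 q456 [113.3  17.  -47.5]
clock: 21.72
TCP rel gap1 axis [  0.2 -41.   21.9] shoulder z -0.1 F valve [ 1.1 -7.5 28.1] turn [ 0.    -0.    -0.004] T [-1.62  0.11  0.04] t 21.725 q456 [113.7  17.1 -47.8]
```

The shoulder is seated, with a 28 N contact. Releasing and backing off.

```bash
python3 -m crank '[[0,0,0,0,0,0,30],[0,0,0,0,0,0,40],[0,0,0,0,0,0,40],[0,0,0,0,0,0,40],[0,0,0,0,0,0,40],[0,0,-0.2,0,0,0,40],[0,0,-0.4,0,0,0,40],[0,0,-0.5,0,0,0,40],[0,0,-0.5,0,0,0,40],[0,0,-0.5,0,0,0,40],[0,0,-0.3,0,0,0,40],[0,0,0,0,0,0,40]]';python3 s.py
python3 - <<'E'
from h import *; from rig import bot,eyes
c=eyes.camera("wrist");S=eyes.camera("side");T=eyes.camera("top")
o=np.zeros((600,800,3),np.uint8);o[:360,:480]=cv2.resize(c["pixels"],(480,360));o[:400,485:785]=cv2.resize(S["pixels"][230:330,285:360],(300,400));o[405:585,:400]=cv2.resize(T["pixels"][205:295,260:460],(400,180))
cv2.imwrite("pics/end.png",o[:,:,::-1])
E
```

```text
clock: 23.22
tcp_pos: [0.4927, -0.0078, 0.181]
ee_rot: [-179.8, -35.1, 12.4]
contact_force: [0.5, 0.2, -0.6]
opening: 0.467
grip_force: 0.0
TCP rel gap1 axis [  0.4 -40.5 117.8] shoulder z 95.8 F valve [ 0.2  0.1 -0.8] turn [-0.    -0.001 -0.003] T [-0.01  0.32 -0.01] t 23.225 q456 [72.1 19.1 -8.6]
```

View pics/end.png

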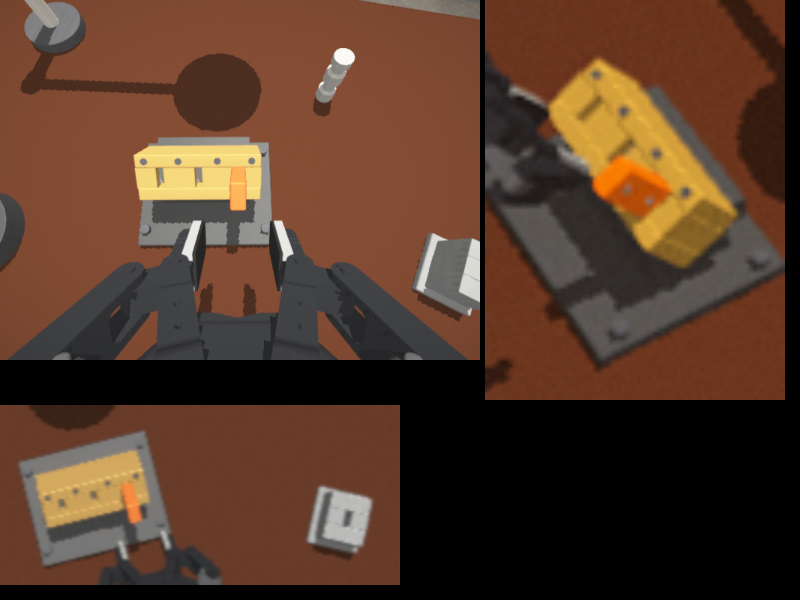

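The feeler stands seated in gap0 at wrist (238,188), upright to the face. The fingers are clear, the stand is empty and the spool is still upright.

```bash
python3 -c "
from rig import bot
print(bot.sign_off())"
```

```text
the job is handed in; nothing more can be done
None
```

The job is handed in: gap0 (valve y = −40 mm) dragged and gap1 did not, and the feeler is released there with its shoulder on the brass; gap2 was not tried, and sign-off returned no verdict.

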